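# Crack the walnut without crushing its kernel

## Robot

A 6-joint arm with a two-finger parallel gripper is mounted at the origin on the work surface. World frame = base frame: x ahead of the robot, y to its left, z up, the work surface at z = 0. Lengths are in m, angles in rad, forces in N, time in s.
With the tool pointing down it reaches from about 0.35 to 0.775 m from the base axis. Payload 5.5 kg.
Tool frame: the origin (TCP) lies at the very end of the fingers, on their centre line; the grasp point (between the pads) lies 19 mm behind it; z points along the fingers, x is the direction in which the jaws open and shut, and the axes are right-handed (so a half turn about z gives the same grasp; the last joint's range is limited). The gripper opens to 85 mm and grips with 20 to 120 N. Pads are 22 mm wide; open, the fingers measure 114 mm over their backs; the gripper's body (76 mm by 85 mm) begins 54 mm behind the grasp point. The pads swing forward as they close: fully open they stand 13 mm farther back than shut.
Start: joints at [1.064, 0.313, 0.046, 1.304, 0, 1.431], TCP at [0.206, 0.537, 0.231] pointing down, gripper open.
Joint ranges: [-2.76, 2.76], [-0.86, 1.69], [-1.03, 1.26], [-2.2, 2.34], [-1.47, 1.5], [-3.14, 3.14]. Speed limits (rad/s): [2.57, 2.57, 3.14, 3.14, 3.14, 3.14].

## Interface

Orientations are given as a unit quaternion [w, x, y, z].
In Python, from workcell import get_obs, read_camera, env gives the robot as it stands.
- The arm moves only by the tool apply_moves, never from a script. Its argument "series" is a list of rows, each a list of 3 entries, a list of its own where there are three numbers: the shift along the tool's x, y, z in m, then the turn, a rotation vector about the tool's x, y, z in degrees, then the finger opening in m, from 0 to 0.0854. In form: [[[x, y, z], [wx, wy, wz], jaw], ...]. A call has 1 to 8 rows; each row is the pose to reach, as a shift and turn from the pose measured when the call began, along the tool's axes at that moment; what a row does not reach only later rows make up. A row lasts 1/8 s, in which the tool goes at most 62.5 mm and 10.7 degrees, less where a joint would pass 70% of its speed; a pose out of reach is approached as far as the arm can. A call with a gripper value outside its range is refused whole. The fingers move at their own pace and stop on an object; "force" is the grip in N (left out, the last holds). Time passes only in rows, so rows that repeat a pose let the fingers close. It gives the time, the measured TCP pose, the force and the opening at its end, in the units of the state.
- get_obs(): the state, without advancing time (a new reading comes with each control period).
- read_camera(name): name is "side" or "top" or "wrist"; returns a dict with "color" (384x512x3 uint8, blue, green, red), "intrinsics" (3x3 intrinsics, pixels), "k1" (the pictures are not rectified: a ray, as slopes to the right and down, at radius r is drawn at 1 + k1 r^2 times it, then the intrinsics apply), "R" (3x3) and "t" (3): a world point X has camera coordinates R X + t. Camera axes: x right, y down, z forward; pixel columns grow to the right and rows downward; lengths in m; the calibration is good to about 2 mm. A picture is of the moment at which its call begins. There is no depth.
- env.hand_in(): hands the job in, once; it reports no verdict.
The state is a dict: "time_s": time; "q": joint angles; "joint_vel": joint speeds; "joint_efforts": joint torques, N m; "eef_pos": TCP position; "tcp_rot": TCP orientation; "contact_force": force on the tool from outside, world axes, zero at the start; "torque": the same for the moment, N m; "opening": opening from 0.0 (shut) to 1.0 (fully open).
Only numpy, scipy, OpenCV 4.12 (cv2) and the standard library are available. Lean on these libraries where they do the work, as an engineer would, in place of code of your own. Each camera call takes 0.05 s, during which the arm holds its last target. There are 200 camera calls.

## Task

Set the loose walnut between the nutcracker's jaws with its two half shells facing the jaws, then close the nutcracker's handles on it gently until you feel the shell give, and stop right there so that the kernel is not crushed. Leave the cracked nut sitting in the jaws, let go of everything, and do not disturb the mug, the pepper mill or the jar.

Things in the scene. Friction and masses are not known exactly. Their poses are not given: they have to be found in the camera images.
- nut: The loose walnut: 38 mm across, 38 mm high, 32 to 43 mm long (varies, not told). Its long axis, its y, lies level; the big brown half is at y -19 to +4 mm, the paler slimmer one on the +y side. Origin: under the seam, on the flat underside it stands on. Grip it from above along its x, 38 mm wide. It cracks only if squeezed along its y, either way round. About 60 g.
- shell (a joint): How far the pale half is driven into the big one, m: 0 whole. Resistance along the nut's y rises to a peak of about 22 N at 1.5 to 2 mm; near 3 mm it gives: the resistance vanishes and the half jumps by itself to 8 mm and stays there (cracked). If squeezed on, the kernel then resists; past 8.5 mm it is crushed, at about 20 N, less than the first peak.
- cracker: The nutcracker: fixed white base plate 230 x 135 x 12 mm (x -100 to 130, y -73 to 63 mm), origin at its underside. On it a fixed yellow handle along x (y -47 to -33, x -65 to 100 mm, top 44 mm above the counter) with an aluminium anvil jaw: a shallow hollow facing +y, face at x 30, y -19 mm, top also 44 mm. The moving yellow handle is hinged at x 100, y 0.
- cup (a point): Where the nut's origin goes: on top of the base plate (12 mm above the counter) between the open jaws, 27 mm in front of the anvil's face, at cracker x 30, y 8 mm. Set the nut's y axis along the cracker's y axis, either sense; the closing handle then pushes the nut home against the anvil.
- hinge (a point): On the vertical hinge axis of the moving handle, 32 mm above the counter, at x 100, y 0 mm of the cracker.
- push (a point): Place to push the moving yellow handle towards the fixed one: on its outer (+y) face at mid-height; at lever 0 it lies 140 mm from the hinge in -x and 26 mm in +y of the cracker. The bar is 14 mm wide, 20 to 44 mm above the counter, and reaches 170 mm from the hinge. Its jaw pad is 70 mm from the hinge, so the shell gives at about 11 N here.
- lever (a joint): Opening angle of the moving handle, rad: 0 shut (jaws 19 mm apart), up to 0.8; it grows as the handle swings to the cracker's +y side. Starts at 0.62 or more. No spring: slight friction (under 1 N at the push point), it stays where left. With the nut in place its pad meets the nut below 0.42 rad, anywhere down to about 0.15, depending on the nut's length.
- mug: White mug, 80 mm wide, 95 mm high, handle on its +y side; origin under its centre. Leave alone.
- mill: Dark wooden pepper mill, 54 mm wide, 160 mm high; origin under its centre. Leave alone.
- jar: Glass jar with yellow lid, 72 mm wide, 110 mm high; origin under its centre. Leave alone.
Not all that is in view belongs to the job. Several things have the shape of the nut; the one meant has the colours described above.

How it is judged:
On the way, in this order (a step that is already met when the one before it is completed fails the run):
1. the whole walnut stands between the jaws, let go (horizontal distance between nut and cup below 0.018 m and z of nut in the frame of cup below 0.006 m and angle between nut's own z axis and vertical below 0.3 rad and contact force between the fingers and nut below 0.1 N and value of joint shell below 0.002 m), for 0.2 s.
2. the handle has closed on the nut and its shell has given (value of joint shell above 0.0045 m and value of joint lever below 0.42 rad and horizontal distance between nut and cup below 0.03 m and x of nut in the frame of cup between -0.015 and 0.015 m), for 0.1 s.
At the end, for the whole second after the job is handed in: the walnut's shell is cracked (driven in by 4.5 to 8.5 mm) and the nut rests on the base plate between the jaws (within 30 mm of the cup point, and within 15 mm of it along the cracker's x axis, not raised more than 8 mm) (value of joint shell between 0.0045 and 0.0085 m and horizontal distance between nut and cup below 0.03 m and x of nut in the frame of cup between -0.015 and 0.015 m and z of nut in the frame of cup below 0.008 m and linear speed of nut below 0.02 m/s); the robot touches nothing.
It fails at once if the kernel is crushed: the shell is driven in past 8.5 mm (value of joint shell above 0.0085 m).
It fails at once if the shell is cracked with the gripper instead of the nutcracker (value of joint shell between 0.002 and 0.0045 m and contact force between the fingers and nut above 5 N).
It fails at once if the robot pushes the handle with more than 40 N (contact force between the fingers and lever above 40 N).
It fails at once if the mug, the pepper mill or the jar is shifted by 2 cm (distance of any of mug, mill, jar from where it was at the start of the episode above 0.02 m).
It also fails if it takes over 70 s, if anything falls off the work surface, if the arm or the gripper's body presses on something with over 40 N, if the wrist force passes 120 N, or if a joint passes its speed limit or range.

## Working session

There is one attempt and no reset: what is moved stays moved. The work goes in short steps, Python scripts to look and compute and a tool call to move; the robot and the scene stay as the last step left them, time stands still between calls to the robot, and variables do not carry over. Pictures are saved under pics/ and viewed, about 8 in all and at most 12, crops included, and the job is handed in when it is done.

Besides the shell and the picture viewer there is one more tool, called after "Request:" by a JSON object that holds its "api" and its "payload", one argument or row to a line. apply_moves: Moves the arm, as the interface text tells. Its arguments: {"type":"object","properties":{"series":{"type":"array","items":{"type":"array"}},"force":{"type":"number"}},"required":["series"]}

```bash
mkdir -p pics; cat > h.py <<'E'
import numpy as np, cv2
from workcell import get_obs, read_camera, env
def ray(c,u,v):
    K=c["intrinsics"];xd=np.array([(u-K[0][2])/K[0][0],(v-K[1][2])/K[1][1]])
    x=xd.copy()
    for _ in range(20): x=xd/(1+c["k1"]*(x@x))
    R=np.array(c["R"]);t=np.array(c["t"])
    return -R.T@t, R.T@np.array([x[0],x[1],1])
def at(c,u,v,z):
    o,d=ray(c,u,v); return (o+d*(z-o[2])/d[2]).round(4)
def proj(c,X):
    p=np.array(c["R"])@np.array(X,float)+np.array(c["t"]);x=p[:2]/p[2];x=x*(1+c["k1"]*(x@x));K=c["intrinsics"]
    return np.array([K[0][0]*x[0]+K[0][2],K[1][1]*x[1]+K[1][2]]).round(1)
E
python3 - <<'E'
from h import *
import pickle
C={}
for n in("top","side","wrist"):
    c=C[n]=read_camera(n);cv2.imwrite(f"pics/{n}0.png",c["color"]);o,_=ray(c,256,192);print(n,o,np.array(c["intrinsics"])[0,0],c["k1"])
pickle.dump(C,open("c0.pkl","wb"))
cv2.imwrite("pics/top0b.png",cv2.resize(C["top"]["color"],(800,600),interpolation=cv2.INTER_CUBIC))
print(get_obs())
E
```

```text
top [ 0.37094846 -0.04023906  1.01075484] 389.97706958622615 -0.1261000871980813
side [0.46506723 0.87128509 0.95434523] 484.37262341787425 0.026533802326763344
wrist [0.13667108 0.56457151 0.37187404] 271.8135660040382 0.0012539352289502883
{'time_s': 0.15, 'q': array([ 1.06442794e+00,  3.13810714e-01,  4.52262689e-02,  1.30362594e+00,
       -9.23403719e-06,  1.43118225e+00]), 'joint_vel': array([ 3.12018607e-03,  9.99182334e-05,  4.08329483e-03, -1.03774818e-04,
       -1.76929645e-03, -2.77877035e-05]), 'joint_efforts': array([ 2.23351526e-03, -4.81063950e+01,  2.98814929e+01,  1.39089965e-02,
       -1.31564257e-04,  7.55676865e-06]), 'eef_pos': array([0.20601064, 0.53639892, 0.23061792]), 'tcp_rot': array([ 3.19540840e-04,  8.24192575e-01,  5.66309191e-01, -6.30719200e-04]), 'contact_force': array([ 0.66172393, -0.27416961,  0.07061702]), 'torque': array([0.02543607, 0.0517188 , 0.01584583]), 'opening': 0.9936849349261746}
```

View pics/top0b.png

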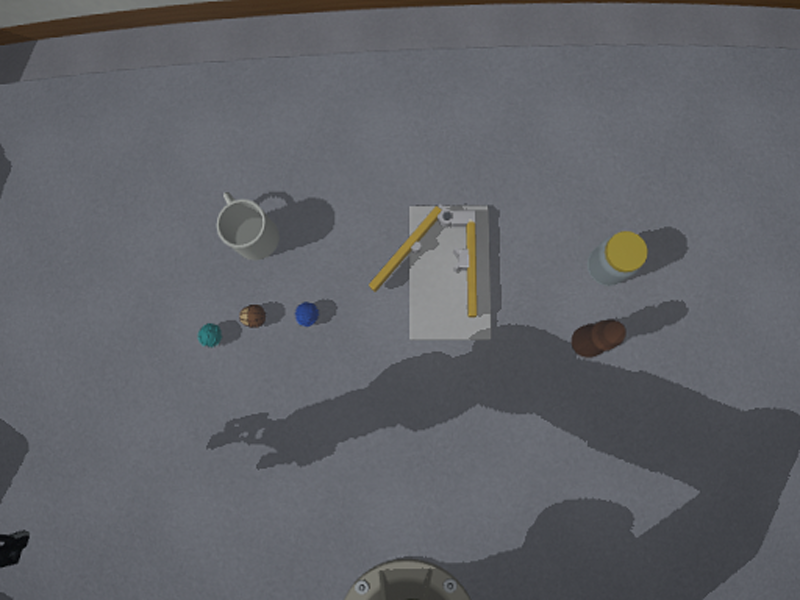

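View pics/side0.png

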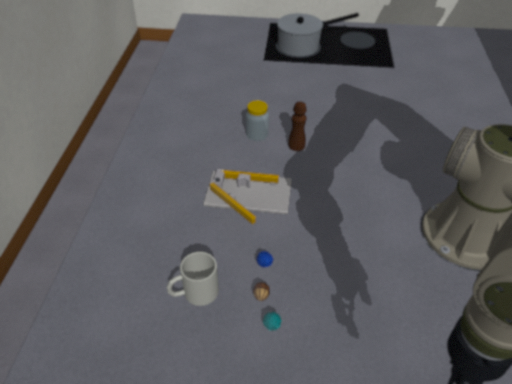

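The top view shows the brown and pale walnut at (252,316), between teal and blue decoys. The cracker plate has corners near (410,206) and (491,339), with its hinge at the top and the moving handle on the left. I'll measure these from enlarged crops.

```bash
python3 - <<'E'
from h import *
import pickle
C=pickle.load(open("c0.pkl","rb"));c=C["top"];im=c["color"]
a=cv2.resize(im[180:224,120:210],(800,391),interpolation=cv2.INTER_CUBIC)
b=im[125:225,225:325]
# plate mask
hsv=cv2.cvtColor(im,cv2.COLOR_BGR2HSV)
m=((hsv[...,2]>150)&(hsv[...,1]<45)).astype(np.uint8);m[:, :250]=0;m[:,330:]=0;m[:125]=0;m[222:]=0
y=((hsv[...,1]>140)&(hsv[...,0]>15)&(hsv[...,0]<32)&(hsv[...,2]>90)).astype(np.uint8);y[:,:220]=0;y[:,330:]=0
n,l,st,ce=cv2.connectedComponentsWithStats(y)
for i in range(1,n):
    if st[i,4]>30:
        r=cv2.minAreaRect(np.argwhere(l==i)[:,::-1].astype(np.float32));bx=cv2.boxPoints(r)
        print("yellow",st[i],[at(c,*p,.044)[:2].tolist() for p in bx])
mm=cv2.morphologyEx(((m|y)>0).astype(np.uint8),cv2.MORPH_CLOSE,np.ones((7,7)))
pts=np.argwhere(m>0)[:,::-1].astype(np.float32);pts=pts[pts[:,0]>258]
bx=cv2.boxPoints(cv2.minAreaRect(pts));print("plate",bx.round(1).tolist(),[at(c,*p,.012)[:2].tolist() for p in bx])
for nm,u,v in(("nut",161,202),):print(nm,at(c,u,v,.02))
s=C["side"]; print("side nut",at(s,261,291,.019), proj(c,at(s,261,291,.019)))
print("mug",at(c,155,143,.095),"jar",at(c,401,161,.11),"teal",at(c,134,214,.02),"blue",at(c,196,201,.02))
cv2.imwrite("pics/n1.png",np.vstack([a, np.zeros((4,800,3),np.uint8)]))
w=C["side"]["color"][275:310,240:290];w=cv2.resize(w,(290,203),interpolation=cv2.INTER_CUBIC)
bb=cv2.resize(b,(500,500),interpolation=cv2.INTER_CUBIC)
out=np.zeros((500,800,3),np.uint8);out[:,:500]=bb;out[:203,505:795]=w
a2=cv2.resize(im[190:215,145:175],(290,242),interpolation=cv2.INTER_CUBIC);out[210:452,505:795]=a2
cv2.imwrite("pics/n2.png",out)
E
```

```text
yellow [237 132  45  54 300] [[0.5506, 0.0448], [0.6796, -0.0683], [0.6702, -0.0781], [0.5417, 0.035]]
yellow [299 143   6  60 271] [[0.647, -0.1175], [0.647, -0.13], [0.4945, -0.127], [0.4945, -0.1149]]
plate [[262.0, 132.0], [312.0, 132.0], [312.0, 216.0], [262.0, 216.0]] [[0.6902, -0.0253], [0.6853, -0.1584], [0.4617, -0.1467], [0.4658, -0.0186]]
nut [0.5093 0.2432 0.02  ]
side nut [0.5086 0.2433 0.019 ] [161.1 202.3]
mug [0.6469 0.2394 0.095 ] jar [ 0.5762 -0.356   0.11  ] teal [0.4798 0.3154 0.02  ] blue [0.5091 0.1507 0.02  ]
```

View pics/n2.png

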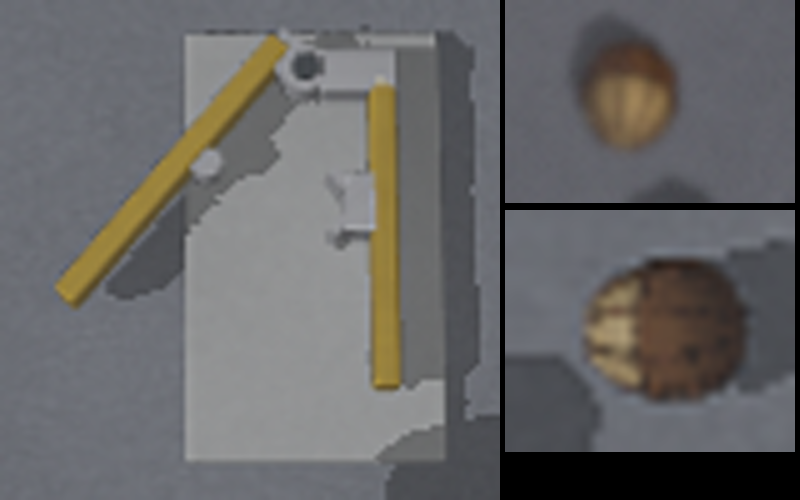

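```bash
python3 - <<'E'
from h import *
import pickle
from scipy.optimize import least_squares
C=pickle.load(open("c0.pkl","rb"));c=C["top"]
L=[(-100,63,12),(130,63,12),(-100,-73,12),(-65,-33,44),(-65,-47,44),(100,0,44)]
P=[(184,460),(184,34),(446,460),(373,387),(400,387),(307,67)]
px=lambda p:[(p[0]+.5)/5-.5+225,(p[1]+.5)/5-.5+125]
P=np.array([px(p) for p in P])
def W(v,l):
    l=np.array(l)/1000;cs,s=np.cos(v[2]),np.sin(v[2]);return [v[0]+cs*l[0]-s*l[1],v[1]+s*l[0]+cs*l[1],l[2]]
f=lambda v:np.concatenate([proj(c,W(v,l))-p for l,p in zip(L,P)])
r=least_squares(f,[.565,-.085,0],diff_step=1e-3);print(r.x,np.degrees(r.x[2]),r.fun.reshape(-1,2).round(1).tolist())
v=r.x;print("cup",W(v,(30,8,12)),"hinge",W(v,(100,0,32)))
def bar(t,s,o):return W(v,(100-s*np.cos(t)+o*np.sin(t),s*np.sin(t)+o*np.cos(t),44))
tip=np.array([px((56,290)),px((72,307))])
g=lambda t:np.concatenate([proj(c,bar(t[0],170,26))-tip[0],proj(c,bar(t[0],170,12))-tip[1]])
r2=least_squares(g,[.7],diff_step=1e-3);print("lever",r2.x,r2.fun)
np.save("crk.npy",v)
q=lambda p:((p[0]-505+.5)/290*30-.5+145,(p[1]-210+.5)/242*25-.5+190)
for n,p,z in(("paleend",(585,325),.019),("brownend",(745,325),.019),("top edge",(672,258),.019),("bot edge",(672,400),.019),("seam far",(641,275),.032),("seam near",(639,375),.032),("mid",(640,325),.038)):print(n,at(c,*q(p),z))
E
```

```text
[ 0.56110356 -0.08315017  0.        ] 0.0 [[1.3, 1.2], [-1.3, 0.3], [1.9, -0.5], [1.2, -0.6], [1.4, -0.7], [-1.5, 0.2]]
cup [np.float64(0.5911035568455305), np.float64(-0.0751501665719291), np.float64(0.012)] hinge [np.float64(0.6611035568455305), np.float64(-0.0831501665719291), np.float64(0.032)]
lever [0.7] [-0.7  0.6  0.4  0.6]
paleend [0.5116 0.2654 0.019 ]
brownend [0.5103 0.2212 0.019 ]
top edge [0.5292 0.2415 0.019 ]
bot edge [0.4905 0.2411 0.019 ]
seam far [0.5228 0.2462 0.032 ]
seam near [0.4959 0.2465 0.032 ]
mid [0.5085 0.2446 0.038 ]
```

```bash
sed -i 's/K\[1\]\[2\]\]).round(1)/K[1][2]])/' h.py; python3 - <<'E'
from h import *
import pickle
from scipy.optimize import least_squares
C=pickle.load(open("c0.pkl","rb"));c=C["top"]
L=[(-100,63,12),(130,63,12),(-100,-73,12),(-65,-33,44),(-65,-47,44),(100,0,44)]
P=[(184,460),(184,34),(446,460),(373,387),(400,387),(307,67)]
px=lambda p:[(p[0]+.5)/5-.5+225,(p[1]+.5)/5-.5+125]
P=np.array([px(p) for p in P])
def W(v,l):
    l=np.array(l)/1000;cs,s=np.cos(v[2]),np.sin(v[2]);return np.array([v[0]+cs*l[0]-s*l[1],v[1]+s*l[0]+cs*l[1],l[2]])
f=lambda v:np.concatenate([proj(c,W(v,l))-p for l,p in zip(L,P)])
r=least_squares(f,[.565,-.085,-.02]);print(r.x,np.degrees(r.x[2]),r.fun.reshape(-1,2).round(1).tolist())
v=r.x;print("cup",W(v,(30,8,12)),"hinge",W(v,(100,0,32)))
def bar(t,s,o):return W(v,(100-s*np.cos(t)+o*np.sin(t),s*np.sin(t)+o*np.cos(t),44))
tip=np.array([px((56,290)),px((72,307))])
g=lambda t:np.concatenate([proj(c,bar(t[0],170,26))-tip[0],proj(c,bar(t[0],170,12))-tip[1]])
r2=least_squares(g,[.7]);print("lever",r2.x,r2.fun)
np.save("crk.npy",v)
# camera roll check: world axes in image near nut
print(proj(c,[.5086,.2433,.02]),proj(c,[.5286,.2433,.02]))
o=get_obs();p=o["eef_pos"];w,x,y,z=o["tcp_rot"]
from scipy.spatial.transform import Rotation as R
M=R.from_quat([x,y,z,w]).as_matrix();print(M.round(4));print("to hover",M.T@(np.array([.4,.25,.2])-p))
E
```

```text
[ 0.5613282  -0.08252693 -0.03520548] -2.017125629167776 [[-0.4, 0.3], [0.1, -0.6], [0.3, 0.4], [0.0, -0.2], [0.3, -0.2], [-0.4, 0.1]]
cup [ 0.5915912  -0.07558783  0.012     ] hinge [ 0.66126624 -0.08604675  0.032     ]
lever [0.68083] [-0.3074232  -0.24824593  0.7321435  -0.20836199]
[160.9603855  202.27316673] [161.0508644  194.68569212]
[[ 3.586e-01  9.335e-01 -7.000e-04]
 [ 9.335e-01 -3.586e-01 -1.200e-03]
 [-1.400e-03 -2.000e-04 -1.000e+00]]
to hover [-0.19774706  0.28379315  0.03084186]
```

The fit is good to under 1 px: cracker yaw -2.0°, cup at (0.5916,-0.0756), lever at 0.68. The nut origin is about (0.510,0.241) with yaw about -1°, and its pale half already faces +y. I'll hover over the nut.

Request:
{"api": "apply_moves", "payload": {
  "series": [
    [[-0.166, 0.39, 0.11], [0, 0, 70], 0.07],
    [[-0.166, 0.39, 0.11], [0, 0, 70], 0.07],
    [[-0.166, 0.39, 0.11], [0, 0, 70], 0.07],
    [[-0.166, 0.39, 0.11], [0, 0, 70], 0.07],
    [[-0.166, 0.39, 0.11], [0, 0, 70], 0.07],
    [[-0.166, 0.39, 0.11], [0, 0, 70], 0.07],
    [[-0.166, 0.39, 0.11], [0, 0, 70], 0.07],
    [[-0.166, 0.39, 0.11], [0, 0, 70], 0.07]
  ],
  "force": 20
}}

```text
time_s: 1.15
eef_pos: [0.5125, 0.238, 0.119]
tcp_rot: [0.001, 1.0, -0.012, -0.001]
contact_force: [-0.1, 0.5, 0.2]
opening: 0.822
```

```bash
cat >> h.py <<'E'
from scipy.spatial.transform import Rotation as R
def pose():
    o=get_obs();w,x,y,z=o["tcp_rot"];M=R.from_quat([x,y,z,w]).as_matrix()
    print("t",o["time_s"],"p",o["eef_pos"].round(4),"xang",np.degrees(np.arctan2(M[1,0],M[0,0])).round(2),"F",np.round(o["contact_force"],2),"op",round(o["opening"]*.0854,4),"zdir",M[:,2].round(3))
    return o["eef_pos"],M
def to(*g):
    p,M=pose();print("shift",(M.T@(np.array(g)-p)).round(4))
E
python3 - <<'E'
from h import *
c=read_camera("wrist");a=cv2.resize(c["color"],(800,600),interpolation=cv2.INTER_CUBIC)
for X in([.51,.241,.038],[.51,.265,.019],[.51,.222,.019]):print(proj(c,X))
cv2.imwrite("pics/w1.png",a);to(.51,.241,.004)
E
```

```text
[254.77975707 197.42386079]
[254.32973023 165.52546849]
[255.6098022 210.15907  ]
t 1.2 p [0.5111 0.2395 0.1195] xang -1.22 F [-0.33  0.49 -0.08] op 0.0701 zdir [-0.003 -0.002 -1.   ]
shift [-0.0008 -0.0017  0.1155]
```

View pics/w1.png

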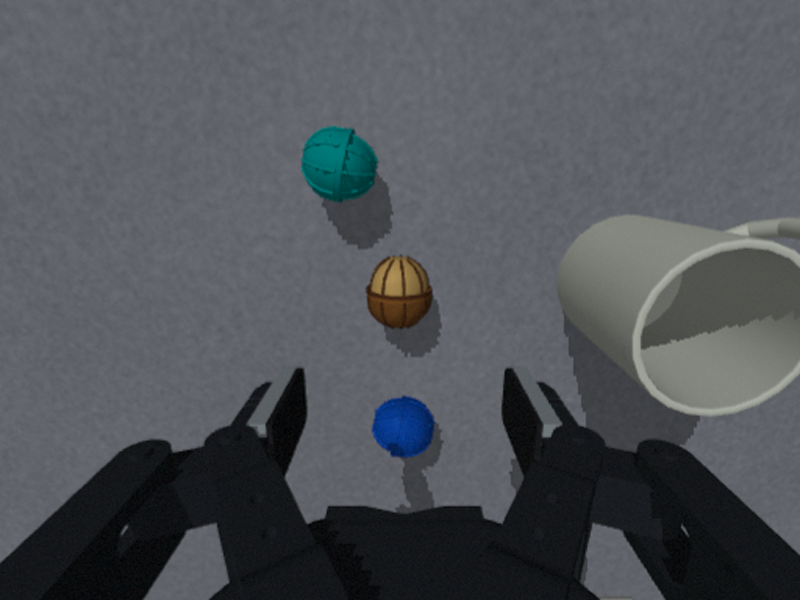

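The wrist view matches the prediction: pale end at (400,256), brown end at (400,328), and the seam level, so the yaw is aligned. I'll descend and grip.

Request:
{"api": "apply_moves", "payload": {
  "series": [
    [[-0.001, -0.0015, 0.06], [0, 0, 0], 0.065],
    [[-0.001, -0.0015, 0.1], [0, 0, 0], 0.065],
    [[-0.001, -0.0015, 0.1155], [0, 0, 0], 0.065],
    [[-0.001, -0.0015, 0.1155], [0, 0, 0], 0.065],
    [[-0.001, -0.0015, 0.1155], [0, 0, 0], 0.02],
    [[-0.001, -0.0015, 0.1155], [0, 0, 0], 0.02],
    [[-0.001, -0.0015, 0.1155], [0, 0, 0], 0.02],
    [[-0.001, -0.0015, 0.1155], [0, 0, 0], 0.02]
  ],
  "force": 25
}}

```text
time_s: 2.2
eef_pos: [0.5113, 0.2416, 0.0061]
tcp_rot: [0.0, 1.0, -0.011, 0.0]
contact_force: [-1.1, 0.8, 6.4]
opening: 0.429
```

```bash
python3 -c "
from h import *
pose()"
```

```text
t 2.2 p [0.5113 0.2416 0.0061] xang -1.21 F [-1.15  0.79  6.43] op 0.0366 zdir [ 0.001 -0.    -1.   ]
```

Request:
{"api": "apply_moves", "payload": {
  "series": [
    [[0, 0, -0.05], [0, 0, 0], 0.02],
    [[0, 0, -0.1], [0, 0, 0], 0.02],
    [[0.02, 0.06, -0.1], [0, 0, 0.8], 0.02],
    [[0.035, 0.12, -0.1], [0, 0, 0.8], 0.02],
    [[0.05, 0.18, -0.1], [0, 0, 0.8], 0.02],
    [[0.07, 0.24, -0.1], [0, 0, 0.8], 0.02],
    [[0.087, 0.29, -0.1], [0, 0, 0.8], 0.02],
    [[0.087, 0.315, -0.1], [0, 0, 0.8], 0.02]
  ]
}}

```text
time_s: 3.2
eef_pos: [0.5929, -0.0787, 0.1069]
tcp_rot: [0.001, 1.0, -0.019, 0.001]
contact_force: [-0.0, 0.2, -0.7]
opening: 0.432
```

Request:
{"api": "apply_moves", "payload": {
  "series": [
    [[0, 0, 0], [0, 0, 0], 0.02]
  ]
}}

```text
time_s: 3.32
eef_pos: [0.5931, -0.0808, 0.1072]
tcp_rot: [0.001, 1.0, -0.021, 0.002]
contact_force: [-0.2, 1.0, -1.3]
opening: 0.427
```

```bash
python3 - <<'E'
from h import *
to(.5916,-.0750,.0185)
c=read_camera("wrist");a=cv2.resize(c["color"],(800,600),interpolation=cv2.INTER_CUBIC)
v=np.load("crk.npy")
for l in((30,8,12),(30,-19,44),(-65,-33,44),(-65,-47,44),(100,0,44)):
    X=[v[0]+(l[0]*np.cos(v[2])-l[1]*np.sin(v[2]))/1e3,v[1]+(l[0]*np.sin(v[2])+l[1]*np.cos(v[2]))/1e3,l[2]/1e3];print(l,(proj(c,X)*1.5625).round())
cv2.imwrite("pics/w2.png",a)
E
```

```text
t 3.325 p [ 0.5931 -0.0808  0.1072] xang -2.4 F [-0.21  1.   -1.26] op 0.0365 zdir [ 0.003 -0.001 -1.   ]
shift [-0.002  -0.0058  0.0887]
(30, 8, 12) [399. 297.]
(30, -19, 44) [399. 364.]
(-65, -33, 44) [223. 389.]
(-65, -47, 44) [226. 412.]
(100, 0, 44) [535. 329.]
```

View pics/w2.png

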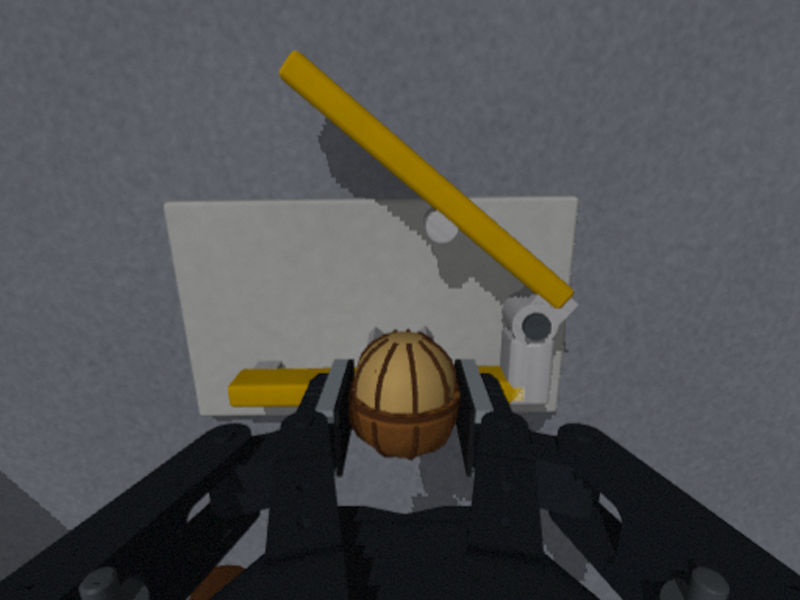

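The overlay agrees: hinge seen at (537,326), predicted (535,329). The nut is held with its pale half towards the moving handle. I'll lower it to the cup.

Request:
{"api": "apply_moves", "payload": {
  "series": [
    [[-0.002, -0.006, 0.03], [0, 0, -0.4], 0.02],
    [[-0.002, -0.006, 0.06], [0, 0, -0.4], 0.02],
    [[-0.002, -0.006, 0.08], [0, 0, -0.4], 0.02],
    [[-0.002, -0.006, 0.085], [0, 0, -0.4], 0.02],
    [[-0.002, -0.006, 0.087], [0, 0, -0.4], 0.02],
    [[-0.002, -0.006, 0.087], [0, 0, -0.4], 0.02]
  ]
}}

```text
time_s: 4.12
eef_pos: [0.5924, -0.0737, 0.0212]
tcp_rot: [0.001, 1.0, -0.017, 0.003]
contact_force: [0.7, -0.3, -1.3]
opening: 0.431
```

```bash
python3 -c "
from h import *
to(.5916,-.0750,.0185)"
```

```text
t 4.125 p [ 0.5924 -0.0737  0.0212] xang -1.9 F [ 0.69 -0.31 -1.3 ] op 0.0368 zdir [ 0.005 -0.002 -1.   ]
shift [-0.0008  0.0014  0.0027]
```

Request:
{"api": "apply_moves", "payload": {
  "series": [
    [[-0.001, 0.001, 0.002], [0, 0, 0], 0.02],
    [[-0.001, 0.001, 0.0035], [0, 0, 0], 0.02],
    [[-0.001, 0.001, 0.0035], [0, 0, 0], 0.02]
  ]
}}

```text
time_s: 4.5
eef_pos: [0.5918, -0.0748, 0.0182]
tcp_rot: [0.001, 1.0, -0.017, 0.003]
contact_force: [0.3, 0.6, 1.6]
opening: 0.431
```

```bash
python3 -c "
from h import *
to(.5916,-.0750,.0185)"
```

```text
t 4.5 p [ 0.5918 -0.0748  0.0182] xang -1.91 F [0.34 0.6  1.58] op 0.0368 zdir [ 0.006 -0.002 -1.   ]
shift [-0.0002  0.0002 -0.0003]
```

Request:
{"api": "apply_moves", "payload": {
  "series": [
    [[0, 0, 0], [0, 0, 0], 0.056],
    [[0, 0, 0], [0, 0, 0], 0.056],
    [[0, 0, 0], [0, 0, 0], 0.056],
    [[0, 0, -0.02], [0, 0, 0], 0.056],
    [[0, 0, -0.06], [0, 0, 0], 0.056],
    [[0, 0, -0.12], [0, 0, 0], 0.056],
    [[0, 0, -0.12], [0, 0, 0], 0.0],
    [[0, 0, -0.12], [0, 0, 0], 0.0]
  ]
}}

```text
time_s: 5.5
eef_pos: [0.591, -0.0746, 0.1382]
tcp_rot: [0.001, 1.0, -0.017, 0.003]
contact_force: [-0.3, 0.3, -0.1]
opening: 0.233
```

```bash
python3 - <<'E'
from h import *
pose()
c=read_camera("wrist");a=cv2.resize(c["color"],(800,600),interpolation=cv2.INTER_CUBIC)
v=np.load("crk.npy")
for l in((30,8,12),(30,8,50),(30,-11,31),(30,32,31)):
    X=[v[0]+(l[0]*np.cos(v[2])-l[1]*np.sin(v[2]))/1e3,v[1]+(l[0]*np.sin(v[2])+l[1]*np.cos(v[2]))/1e3,l[2]/1e3];print(l,(proj(c,X)*1.5625).round())
cv2.imwrite("pics/w3.png",a)
E
```

```text
t 5.5 p [ 0.591  -0.0746  0.1382] xang -1.91 F [-0.34  0.35 -0.09] op 0.0199 zdir [ 0.006 -0.002 -1.   ]
(30, 8, 12) [402. 293.]
(30, 8, 50) [403. 311.]
(30, -11, 31) [402. 330.]
(30, 32, 31) [402. 263.]
```

View pics/w3.png

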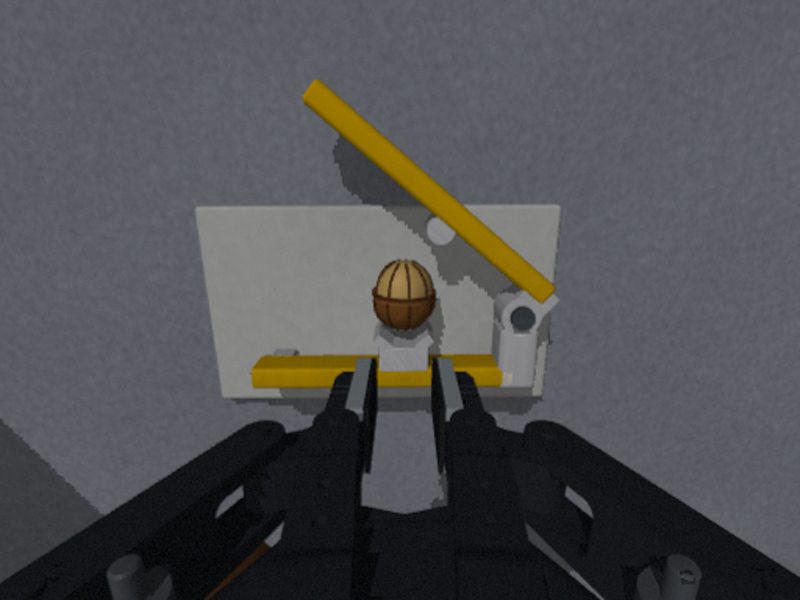

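The nut stands on the cup: ends seen at (404,259) and (404,330), predicted rows 263 and 330. Next I'll move the shut fingers outside the handle, turned 20° to match the bar.

Request:
{"api": "apply_moves", "payload": {
  "series": [
    [[-0.0175, -0.06, 0], [0, 0, 8], 0],
    [[-0.0175, -0.12, 0], [0, 0, 16], 0],
    [[-0.0175, -0.1345, 0], [0, 0, 20], 0],
    [[-0.0175, -0.1345, 0.03], [0, 0, 20], 0],
    [[-0.0175, -0.1345, 0.07], [0, 0, 20], 0],
    [[-0.0175, -0.1345, 0.11], [0, 0, 20], 0],
    [[-0.0175, -0.1345, 0.115], [0, 0, 20], 0],
    [[-0.0175, -0.1345, 0.115], [0, 0, 20], 0]
  ]
}}

```text
time_s: 6.55
eef_pos: [0.5772, 0.0604, 0.0215]
tcp_rot: [0.0, 0.982, -0.19, 0.001]
contact_force: [0.5, 0.5, 0.0]
opening: -0.001
```

```bash
cat >> h.py <<'E'
v=np.load("crk.npy")
def local():
    p,M=pose();d=p[:2]-v[:2];l=np.array([np.cos(v[2])*d[0]+np.sin(v[2])*d[1],-np.sin(v[2])*d[0]+np.cos(v[2])*d[1]])*1e3-[100,0]
    th=-(np.arctan2(M[1,0],M[0,0])-v[2]);a=l@[-np.cos(th),np.sin(th)];h=l@[np.sin(th),np.cos(th)]
    # lever if in contact, face 11mm ahead, half-width 14.5
    best=max(((np.arcsin(min(1,26/np.hypot(A,h-11)))*-1+np.arctan2(h-11,A)),A) for A in(0,)) if 0 else None
    c=[]
    for A in(a-14.5,a+14.5):
        r=np.hypot(A,h-11);c.append(th+np.arctan2(h-11,A)-np.arcsin(26/r))
    print("tool th",round(th,3),"a",a.round(1),"h",h.round(1),"lever<=",np.round(min(c),3), "F.n", round(float(get_obs()["contact_force"]@M[:,1]),2))
E
python3 -c "
from h import *
local()"
```

```text
t 6.55 p [0.5772 0.0604 0.0215] xang -21.92 F [0.53 0.48 0.  ] op -0.0 zdir [ 0.003 -0.001 -1.   ]
tool th 0.347 a 132.6 h 104.5 lever<= 0.764 F.n -0.64
```

Request:
{"api": "apply_moves", "payload": {
  "series": [
    [[0, 0.007, 0], [0, 0, 0], 0],
    [[0, 0.014, 0], [0, 0, 0], 0],
    [[0, 0.02, 0], [0, 0, 0], 0],
    [[0, 0.026, 0], [0, 0, 0], 0],
    [[0, 0.032, 0], [0, 0, 0], 0],
    [[0, 0.038, 0], [0, 0, 0], 0],
    [[0, 0.043, 0], [0, 0, 0], 0],
    [[0, 0.046, 0], [0, 0, 0], 0]
  ]
}}

```text
time_s: 7.55
eef_pos: [0.5599, 0.0174, 0.0214]
tcp_rot: [0.0, 0.982, -0.19, 0.001]
contact_force: [0.6, 0.3, -0.2]
opening: -0.001
```

```bash
python3 -c "
from h import *
local()"
```

```text
t 7.55 p [0.5599 0.0174 0.0214] xang -21.93 F [ 0.64  0.31 -0.23] op -0.0 zdir [ 0.002 -0.001 -1.   ]
tool th 0.347 a 132.7 h 58.1 lever<= 0.488 F.n -0.53
```

Request:
{"api": "apply_moves", "payload": {
  "series": [
    [[0, 0.0015, 0], [0, 0, 0], 0],
    [[0, 0.003, 0], [0, 0, 0], 0],
    [[0, 0.0045, 0], [0, 0, 0], 0],
    [[0, 0.006, 0], [0, 0, 0], 0],
    [[0, 0.0075, 0], [0, 0, 0], 0],
    [[0, 0.009, 0], [0, 0, 0], 0],
    [[0, 0.0105, 0], [0, 0, 0], 0],
    [[0, 0.0115, 0], [0, 0, 0], 0]
  ]
}}

```text
time_s: 8.55
eef_pos: [0.5556, 0.0067, 0.0214]
tcp_rot: [0.0, 0.982, -0.19, 0.001]
contact_force: [0.1, 1.1, -0.3]
opening: 0.002
```

```bash
python3 -c "
from h import *
local()
c=read_camera('top');cv2.imwrite('pics/t4.png',cv2.resize(c['color'][110:230,215:335],(600,600),interpolation=cv2.INTER_CUBIC))"
```

```text
t 8.55 p [0.5556 0.0067 0.0214] xang -21.93 F [ 0.14  1.1  -0.26] op 0.0002 zdir [ 0.002 -0.001 -1.   ]
tool th 0.348 a 132.7 h 46.5 lever<= 0.412 F.n -1.08
```

View pics/t4.png

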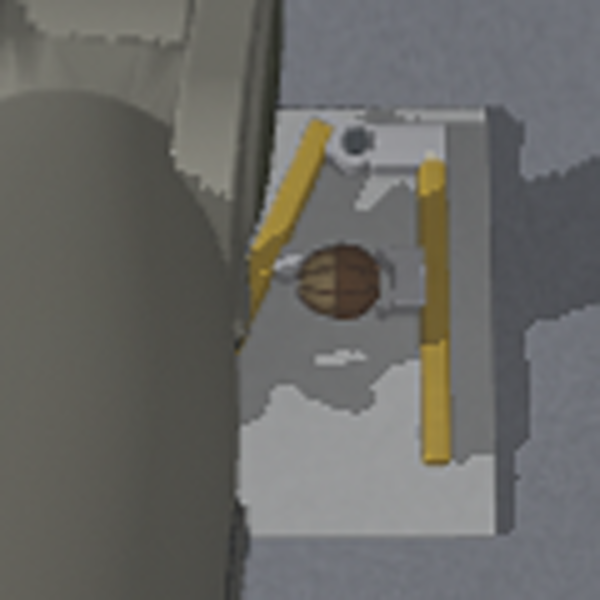

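The top view shows the handle closing. Its pad is at about (287,265), just reaching the pale end at (300,280), and the nut is square to the anvil at (390,285). I'll continue more slowly.

Request:
{"api": "apply_moves", "payload": {
  "series": [
    [[0, 0.001, 0], [0, 0, 0], 0],
    [[0, 0.002, 0], [0, 0, 0], 0],
    [[0, 0.003, 0], [0, 0, 0], 0],
    [[0, 0.004, 0], [0, 0, 0], 0],
    [[0, 0.005, 0], [0, 0, 0], 0],
    [[0, 0.006, 0], [0, 0, 0], 0]
  ]
}}

```text
time_s: 9.35
eef_pos: [0.5532, 0.001, 0.0214]
tcp_rot: [0.0, 0.982, -0.19, 0.001]
contact_force: [0.5, -0.2, -0.1]
opening: -0.002
```

```bash
python3 -c "
from h import *
local()"
```

```text
t 9.35 p [0.5532 0.001  0.0214] xang -21.93 F [ 0.55 -0.18 -0.15] op -0.0002 zdir [ 0.002 -0.001 -1.   ]
tool th 0.348 a 132.7 h 40.4 lever<= 0.37 F.n -0.04
```

Request:
{"api": "apply_moves", "payload": {
  "series": [
    [[0, 0.001, 0], [0, 0, 0], 0],
    [[0, 0.002, 0], [0, 0, 0], 0],
    [[0, 0.003, 0], [0, 0, 0], 0]
  ]
}}

```text
time_s: 9.72
eef_pos: [0.5519, -0.0015, 0.0214]
tcp_rot: [-0.0, 0.982, -0.19, 0.001]
contact_force: [-0.3, 3.2, -0.1]
opening: 0.001
```

Request:
{"api": "apply_moves", "payload": {
  "series": [
    [[0, 0.001, 0], [0, 0, 0], 0],
    [[0, 0.002, 0], [0, 0, 0], 0]
  ]
}}

```text
time_s: 9.98
eef_pos: [0.5511, -0.0027, 0.0214]
tcp_rot: [-0.001, 0.982, -0.19, 0.001]
contact_force: [-0.6, 5.4, 0.8]
opening: -0.002
```

```bash
python3 -c "
from h import *
local()"
```

```text
t 9.975 p [ 0.5511 -0.0027  0.0214] xang -21.89 F [-0.63  5.4   0.78] op -0.0002 zdir [ 0.002  0.001 -1.   ]
tool th 0.347 a 133.3 h 36.3 lever<= 0.341 F.n -4.77
```

Request:
{"api": "apply_moves", "payload": {
  "series": [
    [[0, 0.001, 0], [0, 0, 0], 0],
    [[0, 0.002, 0], [0, 0, 0], 0]
  ]
}}

```text
time_s: 10.22
eef_pos: [0.5505, -0.0037, 0.0215]
tcp_rot: [-0.002, 0.982, -0.19, 0.001]
contact_force: [0.7, 7.1, 0.6]
opening: -0.002
```

Request:
{"api": "apply_moves", "payload": {
  "series": [
    [[0, 0.001, 0], [0, 0, 0], 0],
    [[0, 0.002, 0], [0, 0, 0], 0]
  ]
}}

```text
time_s: 10.48
eef_pos: [0.5503, -0.004, 0.0215]
tcp_rot: [-0.003, 0.982, -0.189, 0.001]
contact_force: [1.1, 9.3, 0.2]
opening: -0.0
```

```bash
python3 -c "
from h import *
local()"
```

```text
t 10.475 p [ 0.5503 -0.004   0.0215] xang -21.79 F [1.13 9.35 0.23] op -0.0 zdir [ 0.004  0.006 -1.   ]
tool th 0.345 a 133.5 h 34.9 lever<= 0.328 F.n -9.1
```

Request:
{"api": "apply_moves", "payload": {
  "series": [
    [[0, 0.0015, 0], [0, 0, 0], 0],
    [[0, 0.003, 0], [0, 0, 0], 0]
  ]
}}

```text
time_s: 10.72
eef_pos: [0.5498, -0.0047, 0.0216]
tcp_rot: [-0.006, 0.982, -0.188, 0.002]
contact_force: [2.3, 10.9, 0.2]
opening: 0.001
```

```bash
python3 -c "
from h import *
local()"
```

```text
t 10.725 p [ 0.5498 -0.0047  0.0216] xang -21.69 F [ 2.3  10.86  0.23] op 0.0001 zdir [ 0.005  0.011 -1.   ]
tool th 0.343 a 133.6 h 34.4 lever<= 0.321 F.n -10.95
```

Request:
{"api": "apply_moves", "payload": {
  "series": [
    [[0, 0.001, 0], [-0.7, 0, 0], 0],
    [[0, 0.0025, 0], [-0.7, 0, 0], 0]
  ]
}}

```text
time_s: 10.98
eef_pos: [0.5497, -0.0049, 0.0215]
tcp_rot: [-0.002, 0.982, -0.187, 0.001]
contact_force: [3.2, 11.2, -1.2]
opening: 0.002
```

```bash
python3 -c "
from h import *
local()"
```

```text
t 10.975 p [ 0.5497 -0.0049  0.0215] xang -21.58 F [ 3.25 11.17 -1.17] op 0.0001 zdir [ 0.003  0.004 -1.   ]
tool th 0.341 a 133.6 h 34.4 lever<= 0.32 F.n -11.57
```

Request:
{"api": "apply_moves", "payload": {
  "series": [
    [[0, 0.0015, 0], [-0.3, 0, 0.3], 0],
    [[0, 0.003, 0], [-0.3, 0, 0.3], 0],
    [[0, 0.003, 0], [-0.3, 0, 0.3], 0]
  ]
}}

```text
time_s: 11.35
eef_pos: [0.5495, -0.0054, 0.0215]
tcp_rot: [-0.002, 0.982, -0.189, 0.001]
contact_force: [3.5, 11.3, -0.7]
opening: 0.002
```

```bash
python3 -c "
from h import *
local()"
```

```text
t 11.35 p [ 0.5495 -0.0054  0.0215] xang -21.78 F [ 3.45 11.27 -0.7 ] op 0.0001 zdir [ 0.002  0.003 -1.   ]
tool th 0.345 a 133.8 h 33.5 lever<= 0.315 F.n -11.75
```

Request:
{"api": "apply_moves", "payload": {
  "series": [
    [[0, 0.002, 0], [-0.2, 0, 0], 0],
    [[0, 0.0035, 0], [-0.2, 0, 0], 0]
  ]
}}

```text
time_s: 11.6
eef_pos: [0.549, -0.0059, 0.0215]
tcp_rot: [-0.003, 0.982, -0.188, 0.001]
contact_force: [3.5, 13.0, -1.3]
opening: 0.001
```

```bash
python3 -c "
from h import *
local()"
```

```text
t 11.6 p [ 0.549  -0.0059  0.0215] xang -21.65 F [ 3.5  13.02 -1.31] op 0.0001 zdir [ 0.003  0.006 -1.   ]
tool th 0.343 a 133.9 h 33.1 lever<= 0.309 F.n -13.38
```

Request:
{"api": "apply_moves", "payload": {
  "series": [
    [[0, 0.0025, 0], [-0.3, 0, 0.2], 0],
    [[0, 0.0035, 0], [-0.3, 0, 0.2], 0]
  ]
}}

```text
time_s: 11.85
eef_pos: [0.5488, -0.0065, 0.0215]
tcp_rot: [-0.003, 0.982, -0.188, 0.001]
contact_force: [2.6, 12.9, -0.9]
opening: 0.001
```

```bash
python3 -c "
from h import *
local()"
```

```text
t 11.85 p [ 0.5488 -0.0065  0.0215] xang -21.72 F [ 2.59 12.9  -0.91] op 0.0001 zdir [ 0.003  0.006 -1.   ]
tool th 0.344 a 134.0 h 32.2 lever<= 0.304 F.n -12.93
```

Request:
{"api": "apply_moves", "payload": {
  "series": [
    [[0, 0.0025, 0], [-0.3, 0, 0.2], 0],
    [[0, 0.003, 0], [-0.3, 0, 0.2], 0]
  ]
}}

```text
time_s: 12.1
eef_pos: [0.5487, -0.0067, 0.0216]
tcp_rot: [-0.004, 0.982, -0.189, 0.001]
contact_force: [4.0, 11.6, -1.6]
opening: -0.004
```

```bash
python3 -c "
from h import *
local()"
```

```text
t 12.1 p [ 0.5487 -0.0067  0.0216] xang -21.8 F [ 3.97 11.63 -1.55] op -0.0003 zdir [ 0.004  0.007 -1.   ]
tool th 0.345 a 134.0 h 31.9 lever<= 0.302 F.n -12.27
```

Request:
{"api": "apply_moves", "payload": {
  "series": [
    [[0, 0.0025, 0], [-0.3, 0, 0], 0],
    [[0, 0.0035, 0], [-0.3, 0, 0], 0]
  ]
}}

```text
time_s: 12.35
eef_pos: [0.5482, -0.0075, 0.0215]
tcp_rot: [-0.004, 0.982, -0.188, 0.001]
contact_force: [2.9, 10.8, -0.1]
opening: -0.005
```

```bash
python3 -c "
from h import *
local()"
```

```text
t 12.35 p [ 0.5482 -0.0075  0.0215] xang -21.68 F [ 2.93 10.76 -0.05] op -0.0004 zdir [ 0.003  0.007 -1.   ]
tool th 0.343 a 134.1 h 31.2 lever<= 0.295 F.n -11.08
```

The force is past its peak and falling (13.4, 12.3, then 11.1 N), so the give is close.

Request:
{"api": "apply_moves", "payload": {
  "series": [
    [[0, 0.002, 0], [-0.2, 0, 0], 0],
    [[0, 0.0025, 0], [-0.2, 0, 0], 0]
  ]
}}

```text
time_s: 12.6
eef_pos: [0.5473, -0.0103, 0.0215]
tcp_rot: [-0.001, 0.982, -0.188, 0.001]
contact_force: [-0.6, 0.7, -0.2]
opening: 0.003
```

```bash
python3 -c "
from h import *
local()"
```

```text
t 12.6 p [ 0.5473 -0.0103  0.0215] xang -21.68 F [-0.57  0.65 -0.24] op 0.0003 zdir [ 0.002  0.002 -1.   ]
tool th 0.343 a 133.9 h 28.3 lever<= 0.27 F.n -0.4
```

The force dropped from 11 N to 0.4 N, so the shell has given. I'll back off straight away.

Request:
{"api": "apply_moves", "payload": {
  "series": [
    [[0, -0.01, 0], [0, 0, 0], 0],
    [[0, -0.03, 0], [0, 0, 0], 0],
    [[0, -0.05, 0], [0, 0, 0], 0],
    [[0, -0.05, -0.05], [0, 0, 0], 0],
    [[0, -0.05, -0.1], [0, 0, 0], 0],
    [[-0.06, -0.08, -0.13], [0, 0, 0], 0],
    [[-0.1, -0.12, -0.13], [0, 0, 0], 0],
    [[-0.1, -0.12, -0.13], [0, 0, 0], 0]
  ]
}}

```text
time_s: 13.6
eef_pos: [0.4968, 0.1419, 0.1527]
tcp_rot: [-0.002, 0.983, -0.185, 0.001]
contact_force: [0.4, -0.0, 0.0]
opening: -0.001
```

```bash
python3 - <<'E'
from h import *
pose()
w=read_camera("top")["color"][110:230,215:335];s=read_camera("side")["color"]
out=np.zeros((450,800,3),np.uint8);out[:400,:400]=cv2.resize(w,(400,400),interpolation=cv2.INTER_CUBIC)
out[:300,400:]=cv2.resize(s[80:320,150:470],(400,300),interpolation=cv2.INTER_CUBIC);out[302:450,405:705]=cv2.resize(s[160:219,195:315],(300,148),interpolation=cv2.INTER_CUBIC)
cv2.imwrite("pics/f1.png",out)
E
```

```text
t 13.6 p [0.4968 0.1419 0.1527] xang -21.33 F [ 0.43 -0.04  0.02] op -0.0001 zdir [ 0.003  0.003 -1.   ]
```

View pics/f1.png

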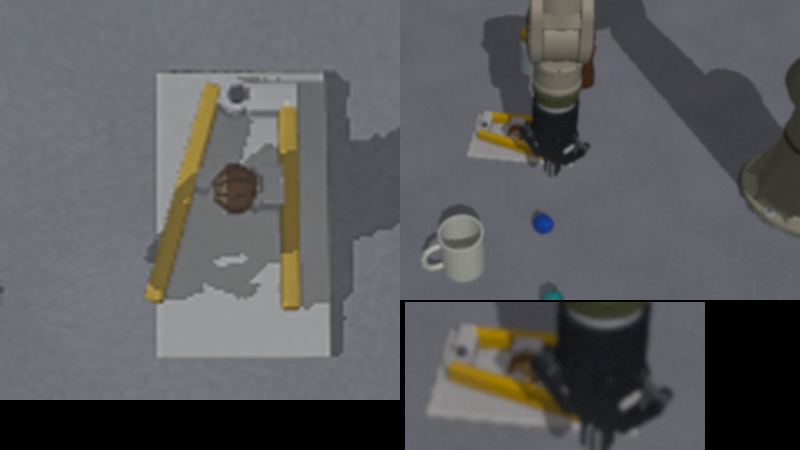

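The pale half has visibly sunk into the brown one, leaving only a thin pale rim at (215,188). The nut sits between the jaws and the arm is clear, so I'm handing in.

```bash
python3 -c "
from h import *
c=read_camera('top')
q=lambda x,y:at(c,(x+.5)*.3-.5+215,(y+.5)*.3-.5+110,.031)
a,b=q(212,188),q(258,188);print('pale/brown ends',a,b,'len',np.linalg.norm(a-b))
print(env.hand_in())"
```

```text
pale/brown ends [ 0.5913 -0.0646  0.031 ] [ 0.59  -0.1    0.031] len 0.03542386201418474
the job is handed in; nothing more can be done
None
```

I set the walnut in the nutcracker, cracked it with the handle, backed the arm clear and handed in at about 13.7 s of the 70 s. Hand-in gives no verdict, so the result below rests on my own checks.

- **Placing:** I gripped the brown and pale walnut along its x and set it on the cup point with the pale half facing the moving handle. After I let go, the wrist picture showed it within about 2 mm of the target.
- **Cracking:** With the fingers shut, I pushed the handle in small steps. The force rose to about 13.4 N, eased to 11 N, then dropped to 0.4 N at a lever angle of about 0.27 rad. I stopped there and backed off.
- **Last checks:**
  - The top picture shows the pale half sunk into the brown one. The nut measures about 35 mm long, down from about 44 mm. That is roughly 8 to 9 mm with a few mm of error, so it fits the 8 mm jump but cannot by itself rule out a crushed kernel. The force did not rise again after the drop, so the kernel was not being squeezed.
  - The nut's x is within 2 mm of the cup's. Its brown end is near the anvil, which puts it about 5 mm from the cup along y.
  - The contact force was near zero with the arm clear.
- **Not checked:** I did not measure the mug, mill and jar again at the end, because the arm partly hid the mill and jar in the side view. The arm never went near any of them.

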